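# Load a film core into the spring-fed dispenser

### The arm

A 7-joint arm with a two-finger parallel gripper is mounted at the origin on the work surface. World frame = base frame: x ahead of the robot, y to its left, z up, the work surface at z = 0. Lengths are in m, angles in rad, forces in N, time in s.
With the tool pointing down it reaches from about 0.425 to 0.875 m from the base axis. Payload 4.7 kg.
Tool frame: the origin (TCP) lies on the centre line of the jaws, within the pads' length; the fingertips stand 19 mm ahead of it and the grasp point (between the pads) is the TCP (ctrl.nose_length is the distance from the TCP to the fingertips, in m); z points along the fingers, x is the direction in which the jaws open and shut, and the axes are right-handed (so a half turn about z gives the same grasp; the last joint's range is limited). The gripper opens to 87 mm and grips with 3 to 60 N. Pads are 19 mm wide; open, the fingers measure 117 mm over their backs; the gripper's body (75 mm by 190 mm) begins 51 mm behind the grasp point.
Start: joints at [1.164, 0.321, -0.07, 1.45, 0.023, 1.371, -0.057], TCP at [0.266, -0.593, 0.242] pointing down, gripper open.
Joint ranges: [-2.86, 2.86], [-0.3, 2.09], [-1.38, 1.24], [0.06, 2.45], [-1.56, 4.7], [0.09, 2.05], [-2.69, 2.69]. Speed limits (rad/s): [2.57, 2.57, 3.14, 3.14, 3.14, 3.14, 3.14].

### API

Orientations are given as a rotation vector (axis times angle).
In Python, from bench import ctrl gives the robot as it stands. The module is installed in compiled form; this text tells all that it offers.
- The arm moves only by the shell command python3 -m crank 'ROWS' [OPENING] [FORCE]. ROWS is a JSON object of lists of equal length, an entry for each row: "dp": the shift along the tool's x, y, z in cm, a list of three; "delta_rot": the turn, a rotation vector about the tool's x, y, z in rad, a list of three. In form: {"dp": [[x, y, z], ...], "delta_rot": [[rx, ry, rz], ...]}. A call has exactly 8 rows; each row shifts and turns the commanded pose from where the row before left it, along the tool's axes as they then stand; what a row does not reach is not made up. A row lasts 1/10 s, in which the tool goes at most 50 mm and 8.59 degrees, less where a joint would pass 70% of its speed; a pose out of reach is approached as far as the arm can. A call with a gripper value outside its range is refused whole. OPENING is the finger opening in cm, from 0 to 8.7, set as the call begins (- or left out, the last holds). The fingers move at their own pace and stop on an object; FORCE is the grip in N (left out, the last holds). Time passes only in rows, so rows that do not move let the fingers close, or fill a call up. It gives the time, the measured TCP pose, the force and the opening at its end, in the units of the state.
- ctrl.get_state(): the state, without advancing time (a new reading comes with each control period).
- ctrl.get_image(name): name is "side" or "top"; returns the picture (480x640x3 uint8, blue, green, red); there is no depth.
- ctrl.camera_info(name): a dict with "camera_matrix" (3x3 intrinsics, pixels), "xyz" and "orientation" of the camera in the world. Camera axes: x right, y down, z forward; pixel columns grow to the right and rows downward; lengths in m; the calibration is good to about 2 mm. A picture is of the moment at which its call begins. camera_info takes no time and is no camera call.
- ctrl.close_job(): hands the job in, once; it reports no verdict.
The state is a dict: "time": time; "joint_positions": joint angles; "qd": joint speeds; "joint_torque": joint torques, N m; "position": TCP position; "tool_rot": TCP orientation; "ft_force": force on the tool from outside, world axes, zero at the start; "torque": the same for the moment, N m; "grip_width": opening from 0.0 (shut) to 1.0 (fully open).
Only numpy, scipy, OpenCV 4.12 (cv2) and the standard library are available. Lean on these libraries where they do the work, as an engineer would, in place of code of your own. Each camera call takes 0.05 s, during which the arm holds its last target.

### The job

Load the middle-sized of the three white film cores into the spring-fed core dispenser: set it flat in the flared mouth on top of the sprung follower, then push it straight down until the two catches snap in over it, and leave it held down flat underneath them.

Things in the scene. Friction and masses are not known exactly. Their poses are not given: they have to be found in the camera images.
- core_center (a point): Centre (half-way up) of the core to load: a solid white plastic disc lying flat on the table, 50 mm in diameter, 20 mm tall, about 45 g, flat on top; z is its axis. Two bystander cores of the same plastic and height lie near it, 76 mm and 33 mm in diameter; the three may lie in any of three places.
- mouth (a point): Centre of the dispenser's top rim plane; z up. The dispenser is an upright round aluminium tube of polished metal fixed to the table, rim 60 mm above the table, foot 116 mm across and 8 mm tall. Its mouth flares: 76 mm inside (84 outside) at the rim, narrowing within 14 mm to a bore of 61 to 63 mm. A core set on the waiting follower stands about 17 mm above the rim.
- catches (a point): Point half-way between the undersides of two sprung catches, on the tube's axis, 17 mm below the rim. They face each other along this point's y, 34 mm apart, slope on top, give way outwards and snap back over the core. Push the core's top middle with shut fingers to 20 to 22 mm below the rim (about 8 N, under 12 N if centred); let go, it rises against them, centre 27 mm below the rim.
- follower (a joint): How far the round steel follower (32 mm across, 3 mm below the rim when up) is pushed down, m: 0 up and empty, about 0.034 with a core held under the catches, 0.040 at its stop (core's top 23 mm below the rim). Its spring pushes up with 2.4 N at the top, 5.6 N at the stop.
Not all that is in view belongs to the job. What is shaped like the part that bears core_center but blue is not meant.

How it is judged:
At the end, for the whole second after the job is handed in: The 50 mm core lies in the dispenser's bore, centred within 10 mm, flat within about 10 degrees, its centre at least 24 mm below the rim (held under the catches), with the follower at rest and pushed down more than 30 mm by it (horizontal distance between core_center and mouth below 0.01 m and z of core_center in the frame of mouth below -0.024 m and angle between the z axis of core_center and the z axis of mouth, either way round below 0.17 rad and value of joint follower above 0.03 m and velocity of joint follower between -0.01 and 0.01 m/s); the robot touches nothing.
It also fails if it takes over 42 s, if anything falls off the work surface, if the arm or the gripper's body presses on something with over 40 N, if the wrist force passes 120 N, or if a joint passes its speed limit or range.

## Working session

There is one attempt and no reset: what is moved stays moved. The work goes in short steps, Python scripts to look and compute and a shell command to move; the robot and the scene stay as the last step left them, time stands still between calls to the robot, and variables do not carry over. Pictures are saved under pics/ and viewed, and the job is handed in when it is done.

```bash
mkdir -p pics; python3 - <<'E'
from bench import ctrl
import cv2
for n in("side","top"):
    cv2.imwrite(f"pics/{n}0.png",ctrl.get_image(n)); print(ctrl.camera_info(n))
s=ctrl.get_state();print(s); print(ctrl.nose_length)
E
```

```text
{'camera_matrix': array([[436.18420521,   0.        , 323.75533871],
       [  0.        , 436.18420521, 236.66555305],
       [  0.        ,   0.        ,   1.        ]]), 'xyz': array([ 0.34514663, -0.53190375,  0.48490859]), 'orientation': array([-2.26727272,  0.32368181, -0.15765688])}
{'camera_matrix': array([[504.89624482,   0.        , 325.75004051],
       [  0.        , 504.89624482, 240.41332803],
       [  0.        ,   0.        ,   1.        ]]), 'xyz': array([ 0.42857161, -0.03483611,  0.92434482]), 'orientation': array([-2.19013924,  2.16776235, -0.11862603])}
{'time': 0.1, 'joint_positions': array([ 1.16411464,  0.32175801, -0.07009332,  1.45157522,  0.02259131,
        1.37081868, -0.05691179]), 'qd': array([ 1.97449115e-03, -7.58573002e-04,  4.47698753e-04, -2.06831508e-03,
       -4.72008374e-05, -1.21018496e-04,  1.80594834e-03]), 'joint_torque': array([-5.58576903e-04, -4.92573345e+01, -4.05927720e-01, -3.13399315e+01,
       -6.41170051e-02,  3.94251966e-02,  6.51048231e-05]), 'position': array([ 0.26527607, -0.59287772,  0.24055385]), 'tool_rot': array([-2.63565813e+00,  1.70801076e+00,  2.40487610e-03]), 'ft_force': array([ 0.22900382, -0.20071619, -0.40463209]), 'torque': array([ 0.011269  , -0.03483838,  0.00912791]), 'grip_width': 1.002018725468898}
0.019
```

View pics/side0.png

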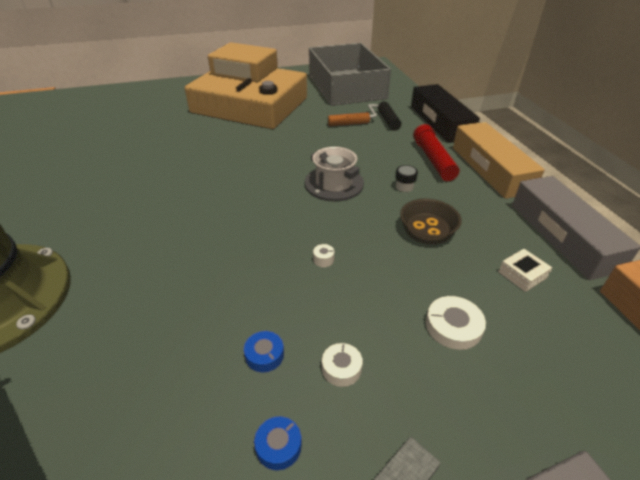

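View pics/top0.png

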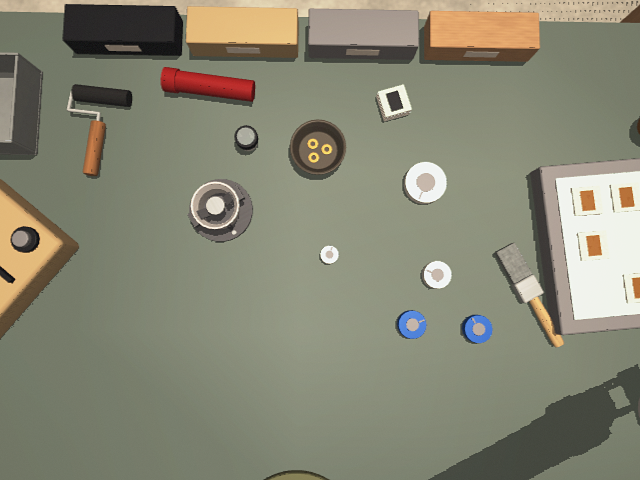

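```bash
cat > h.py <<'E'
import numpy as np,cv2
from bench import ctrl
from scipy.spatial.transform import Rotation as R
def ray(n,u,v,z):
    c=ctrl.camera_info(n);d=R.from_rotvec(c["orientation"]).apply(np.linalg.inv(c["camera_matrix"])@[u,v,1])
    p=c["xyz"];return p+d*(z-p[2])/d[2]
def proj(n,p):
    c=ctrl.camera_info(n);q=R.from_rotvec(c["orientation"]).inv().apply(np.array(p)-c["xyz"]);q=c["camera_matrix"]@q;return q[:2]/q[2]
def crop(im,u,v,r,s,out):
    c=im[max(0,v-r):v+r,max(0,u-r):u+r];cv2.imwrite(out,cv2.resize(c,None,fx=s,fy=s,interpolation=cv2.INTER_CUBIC))
E
python3 - <<'E'
from h import *
t=cv2.imread("pics/top0.png");s=cv2.imread("pics/side0.png")
a=[cv2.resize(i[v-40:v+40,u-40:u+40],None,fx=5,fy=5,interpolation=2) for i,u,v in((t,437,275),(t,220,210))]
cv2.imwrite("pics/c1.png",np.hstack(a))
a=[cv2.resize(i[v-40:v+40,u-40:u+40],None,fx=5,fy=5,interpolation=2) for i,u,v in((s,342,364),(s,334,172))]
cv2.imwrite("pics/c2.png",np.hstack(a))
for n,u,v,z in(("top",437,275,.02),("side",342,360,.02),("top",215,205,.06),("top",221,210,.008),("side",335,159,.06)):print(n,u,v,ray(n,u,v,z))
E
```

```text
top 437 275 [ 0.45492477 -0.246787    0.02      ]
side 342 360 [ 0.45622937 -0.24646151  0.02      ]
top 215 205 [0.57053192 0.1456118  0.06      ]
top 221 210 [0.56995957 0.14524929 0.008     ]
side 335 159 [0.56975906 0.14408763 0.06      ]
```

View pics/c1.png

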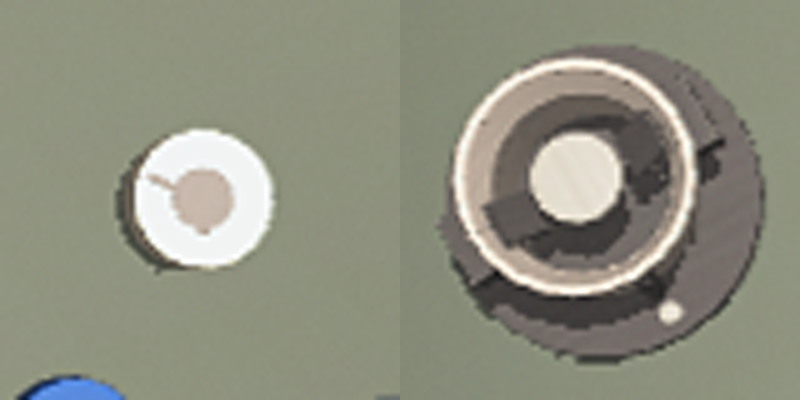

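View pics/c2.png

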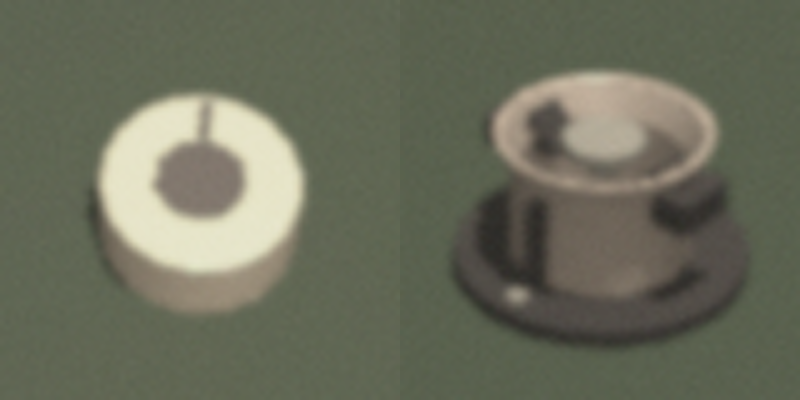

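Candidates (top image): white 50 mm core (437,275), white 76 mm (425,183), white 33 mm (329,255), blue look-alikes (412,324) and (478,329), and a black-capped jar (246,138). I choose the one at (437,275): it is white and 28 px across, which is 50 mm. The crops confirm this. The dispenser rim is at top (215,205) and side (335,158), with the catches along about -63° world yaw.

```bash
cat >> h.py <<'E'
def go(x,y,z,yaw=None):
    s=ctrl.get_state();r=R.from_rotvec(s["tool_rot"]);p=s["position"];M=r.as_matrix()
    print("t",round(s["time"],2),"p",p.round(4),"yaw",np.degrees(np.arctan2(M[1,0],M[0,0])).round(1),"zax",M[:,2].round(3),"F",s["ft_force"].round(1),"g",round(s["grip_width"]*87,1),"mm")
    print("tool cm",(r.inv().apply(np.array([x,y,z])-p)*100).round(2))
    if yaw is not None:
        a=np.radians(yaw);g=R.from_matrix([[np.cos(a),np.sin(a),0],[np.sin(a),-np.cos(a),0],[0,0,-1]])
        print("rot",(r.inv()*g).as_rotvec().round(3))
E
python3 -c "
from h import *
go(.4555,-.2465,.12,-28)"
```

```text
t 0.1 p [ 0.2653 -0.5929  0.2406] yaw -65.9 zax [-0.001  0.002 -1.   ] F [ 0.2 -0.2 -0.4] g 87.2 mm
tool cm [-23.82 -31.51  12.09]
rot [-0.001  0.002 -0.661]
```

```bash
python3 -m crank '{"dp":[[-2.8,-3.7,1.2],[-2.8,-3.7,1.2],[-2.8,-3.7,1.2],[-2.8,-3.7,1.2],[-2.8,-3.7,1.2],[-2.8,-3.7,1.2],[-2.8,-3.7,1.2],[-2.8,-3.7,1.2]],"delta_rot":[[0,0,0],[0,0,0],[0,0,0],[0,0,0],[0,0,0],[0,0,0],[0,0,0],[0,0,0]]}' 8.7 20; python3 -m crank '{"dp":[[0,0,0],[0,0,0],[0,0,0],[0,0,0],[0,0,0],[0,0,0],[0,0,0],[0,0,0]],"delta_rot":[[0,0,-0.11],[0,0,-0.11],[0,0,-0.11],[0,0,-0.11],[0,0,-0.11],[0,0,-0.11],[0,0,0],[0,0,0]]}'; python3 -c "
from h import *
go(.4555,-.2465,.06,-28)"
```

```text
time: 0.9
position: [0.4445, -0.2661, 0.1449]
tool_rot: [2.636, -1.709, 0.0]
ft_force: [0.4, -0.7, -0.5]
grip_width: 0.997
time: 1.7
position: [0.444, -0.2679, 0.1453]
tool_rot: [-3.047, 0.766, 0.001]
ft_force: [0.3, 0.0, -0.2]
grip_width: 0.999
t 1.7 p [ 0.444  -0.2679  0.1453] yaw -28.2 zax [-0.  0. -1.] F [ 0.3  0.  -0.2] g 86.9 mm
tool cm [ 0.01 -2.43  8.53]
rot [-0.     0.    -0.004]
```

```bash
python3 -m crank '{"dp":[[0,-1.2,1],[0,-1.2,1.5],[0,0,2],[0,0,2],[0,0,2],[0,0,0],[0,0,0],[0,0,0]],"delta_rot":[[0,0,0],[0,0,0],[0,0,0],[0,0,0],[0,0,0],[0,0,0],[0,0,0],[0,0,0]]}'; python3 -c "
from h import *
go(.4555,-.2465,.027,-28)
for n in ('top','side'):
    im=ctrl.get_image(n);u,v=(437,275) if n=='top' else (342,360)
    crop(im,u,v,75,5 if n=='top' else 5,f'pics/g1{n}.png')
"
```

```text
time: 2.5
position: [0.4564, -0.2468, 0.0615]
tool_rot: [3.047, -0.762, 0.003]
ft_force: [-0.2, -0.6, -0.3]
grip_width: 0.998
t 2.5 p [ 0.4564 -0.2468  0.0615] yaw -28.1 zax [ 0.001 -0.001 -1.   ] F [-0.2 -0.6 -0.3] g 86.8 mm
tool cm [-0.09  0.02  3.45]
rot [-0.    -0.002 -0.001]
```

View pics/g1side.png

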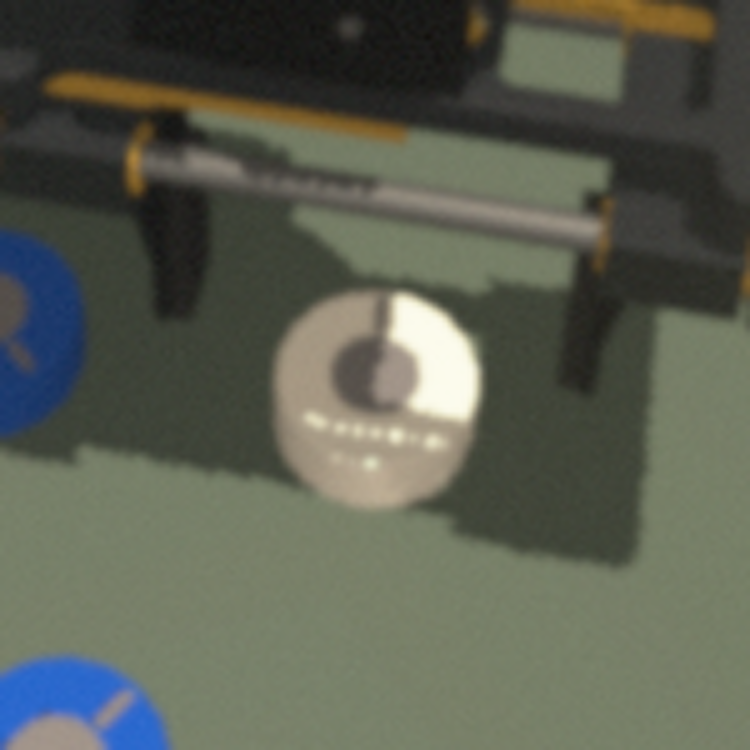

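View pics/g1top.png

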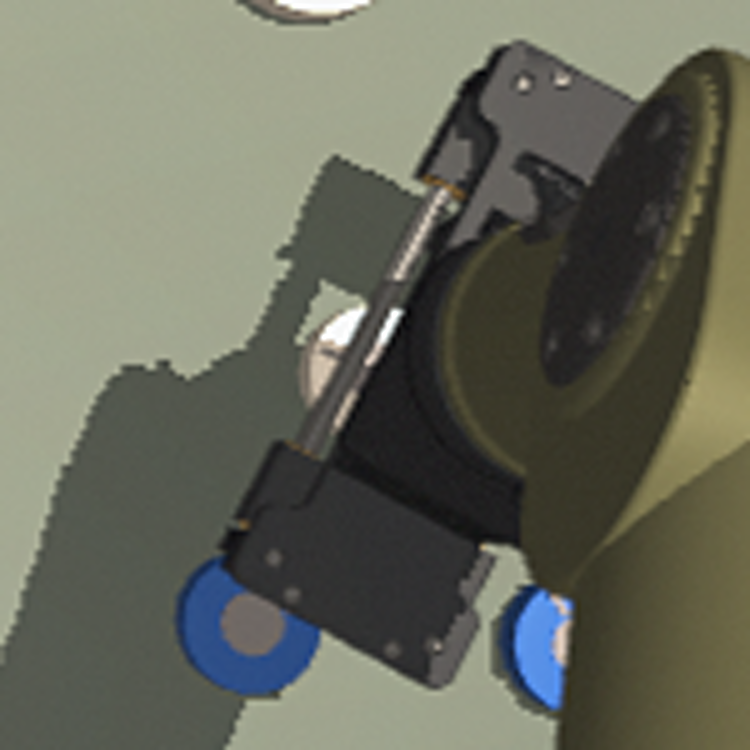

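The core sits between the open fingers (side crop: core at (375,380), fingers at (180,310) and (575,385)). I'll descend and close.

```bash
python3 -m crank '{"dp":[[-0.1,0,0.9],[0,0,0.9],[0,0,0.9],[0,0,0.7],[0,0,0],[0,0,0],[0,0,0],[0,0,0]],"delta_rot":[[0,0,0],[0,0,0],[0,0,0],[0,0,0],[0,0,0],[0,0,0],[0,0,0],[0,0,0]]}'; python3 -m crank '{"dp":[[0,0,0],[0,0,0],[0,0,0],[0,0,0],[0,0,0],[0,0,0],[0,0,0],[0,0,0]],"delta_rot":[[0,0,0],[0,0,0],[0,0,0],[0,0,0],[0,0,0],[0,0,0],[0,0,0],[0,0,0]]}' 4 20;  python3 -c "
from h import *
go(.57,.145,.11,27)"
```

```text
time: 3.4
position: [0.4549, -0.2465, 0.027]
tool_rot: [3.047, -0.762, 0.001]
ft_force: [-0.7, 0.1, 0.8]
grip_width: 1.007
time: 4.2
position: [0.4547, -0.2463, 0.0266]
tool_rot: [3.048, -0.762, 0.0]
ft_force: [0.9, -0.3, -0.6]
grip_width: 0.565
t 4.2 p [ 0.4547 -0.2463  0.0266] yaw -28.1 zax [ 0. -0. -1.] F [ 0.9 -0.3 -0.6] g 49.2 mm
tool cm [ -8.24 -39.96  -8.35]
rot [ 0.    -0.    -0.961]
```

```bash
python3 -m crank '{"dp":[[0,0,-1],[0,0,-3],[0,0,-3],[0,0,-3],[0,0,0],[-0.6,-2,0],[-1,-4,0],[-1,-4,0]],"delta_rot":[[0,0,0],[0,0,0],[0,0,0],[0,0,0],[0,0,0],[0,0,0],[0,0,0],[0,0,0]]}'; python3 -m crank '{"dp":[[-0.8,-4.2,0],[-0.8,-4.2,0],[-0.8,-4.2,0],[-0.8,-4.2,0],[-0.8,-4.2,0],[-0.8,-4.2,0],[-0.4,-2,0],[0,0,0]],"delta_rot":[[0,0,0],[0,0,0],[0,0,0],[0,0,0],[0,0,0],[0,0,0],[0,0,0],[0,0,0]]}';python3 -m crank '{"dp":[[0,0,0],[0,0,0],[0,0,0],[0,0,0],[0,0,0],[0,0,0],[0,0,0],[0,0,0]],"delta_rot":[[0,0,-0.12],[0,0,-0.14],[0,0,-0.14],[0,0,-0.14],[0,0,-0.14],[0,0,-0.14],[0,0,-0.14],[0,0,0]]}';  python3 -c "
from h import *
go(.57,.145,.095,27)"
```

```text
time: 5.0
position: [0.4783, -0.1453, 0.1264]
tool_rot: [3.047, -0.766, -0.001]
ft_force: [0.4, -0.2, -0.8]
grip_width: 0.572
time: 5.8
position: [0.5604, 0.1234, 0.1264]
tool_rot: [-3.048, 0.752, 0.002]
ft_force: [0.3, 0.5, -0.1]
grip_width: 0.569
time: 6.6
position: [0.5604, 0.1169, 0.126]
tool_rot: [3.055, 0.729, -0.002]
ft_force: [0.4, 0.6, -1.0]
grip_width: 0.572
t 6.6 p [0.5604 0.1169 0.126 ] yaw 26.9 zax [-0.001 -0.001 -1.   ] F [ 0.4  0.6 -1. ] g 49.8 mm
tool cm [ 2.13 -2.07  3.1 ]
rot [ 0.     0.002 -0.003]
```

```bash
python3 -m crank '{"dp":[[0.5,-0.5,0],[0.8,-0.8,0],[0.8,-0.75,0],[0,0,1],[0,0,1],[0,0,0.9],[0,0,0],[0,0,0]],"delta_rot":[[0,0,0],[0,0,0],[0,0,0],[0,0,0],[0,0,0],[0,0,0],[0,0,0],[0,0,0]]}';  python3 -c "
from h import *
go(.57,.145,.084,27)
for n,u,v in (('top',215,205),('side',335,155)):
    crop(ctrl.get_image(n),u,v,60,6,f'pics/m1{n}.png')
"
```

```text
time: 7.4
position: [0.57, 0.1459, 0.0969]
tool_rot: [3.055, 0.731, -0.002]
ft_force: [0.6, -0.1, -0.4]
grip_width: 0.567
t 7.4 p [0.57   0.1459 0.0969] yaw 26.9 zax [-0.001 -0.    -1.   ] F [ 0.6 -0.1 -0.4] g 49.3 mm
tool cm [-0.04  0.09  1.29]
rot [-0.     0.001 -0.002]
```

View pics/m1side.png

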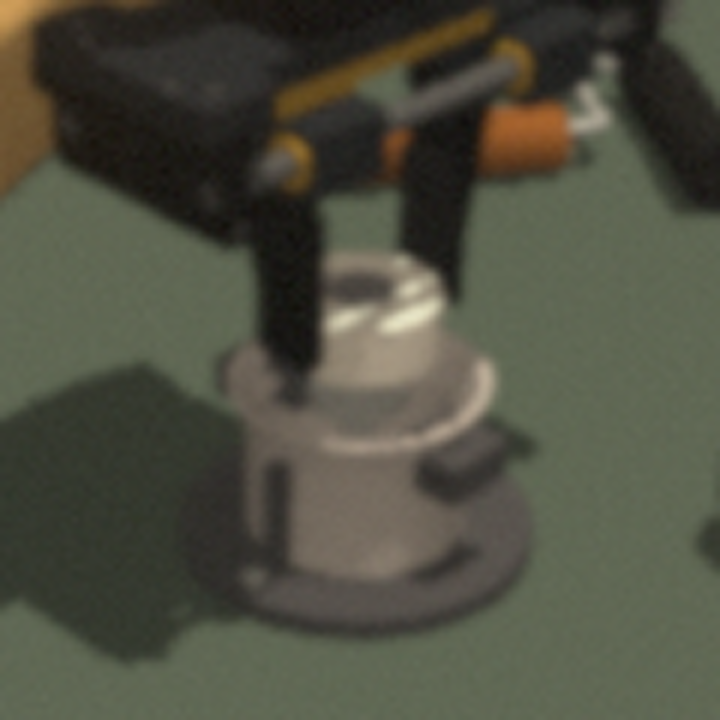

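View pics/m1top.png

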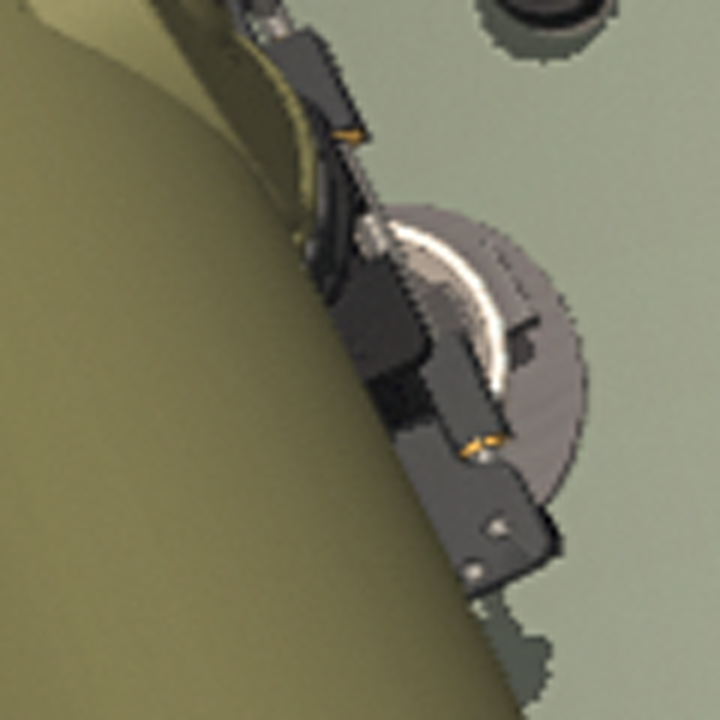

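The core hangs centred over the mouth (side crop: rim centre about x=358, core about 361). I'll lower it and release.

```bash
python3 -m crank '{"dp":[[0,0.08,0.4],[0,0,0.4],[0,0,0.3],[0,0,0.15],[0,0,0],[0,0,0],[0,0,0],[0,0,0]],"delta_rot":[[0,0,0],[0,0,0],[0,0,0],[0,0,0],[0,0,0],[0,0,0],[0,0,0],[0,0,0]]}';  python3 -c "
from h import *
go(.57,.145,.084,27)
crop(ctrl.get_image('side'),335,155,60,6,f'pics/m2side.png')
"
```

```text
time: 8.3
position: [0.5707, 0.1458, 0.0852]
tool_rot: [3.055, 0.732, 0.0]
ft_force: [-0.1, 0.5, 0.3]
grip_width: 0.561
t 8.3 p [0.5707 0.1458 0.0852] yaw 26.9 zax [ 0. -0. -1.] F [-0.1  0.5  0.3] g 48.8 mm
tool cm [-0.1   0.04  0.12]
rot [ 0.    -0.    -0.001]
```

View pics/m2side.png

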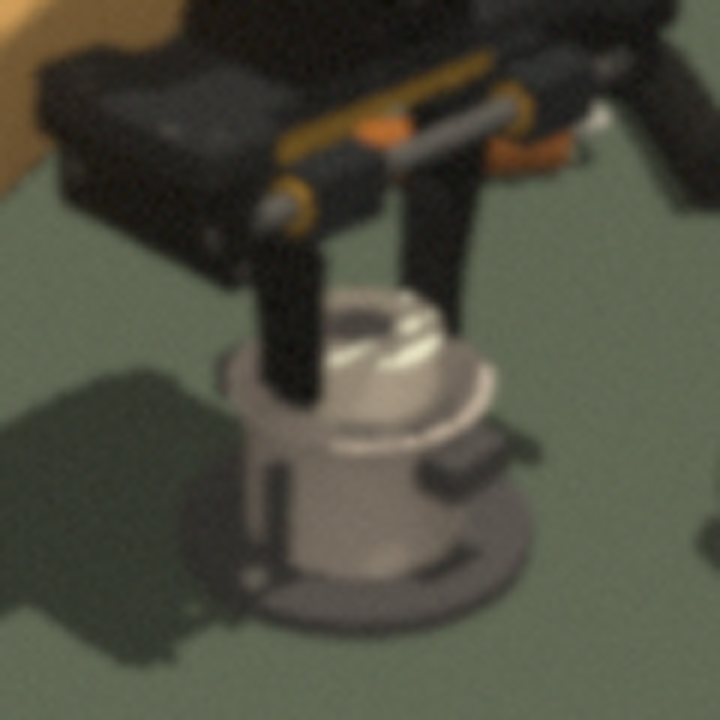

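```bash
python3 -m crank '{"dp":[[-0.06,0.03,0.1],[0,0,0.05],[0,0,0],[0,0,0],[0,0,0],[0,0,0],[0,0,0],[0,0,0]],"delta_rot":[[0,0,0],[0,0,0],[0,0,0],[0,0,0],[0,0,0],[0,0,0],[0,0,0],[0,0,0]]}';  python3 -m crank '{"dp":[[0,0,0],[0,0,0],[0,0,0],[0,0,0],[0,0,0],[0,0,0],[0,0,0],[0,0,0]],"delta_rot":[[0,0,0],[0,0,0],[0,0,0],[0,0,0],[0,0,0],[0,0,0],[0,0,0],[0,0,0]]}' 7;python3 -m crank '{"dp":[[0,0,-0.5],[0,0,-1],[0,0,-1.5],[0,0,-1.5],[0,0,-1.5],[0,0,-1],[0,0,0],[0,0,0]],"delta_rot":[[0,0,0],[0,0,0],[0,0,0],[0,0,0],[0,0,0],[0,0,0],[0,0,0],[0,0,0]]}'; python3 -m crank '{"dp":[[0,0,0],[0,0,0],[0,0,0],[0,0,0],[0,0,0],[0,0,0],[0,0,0],[0,0,0]],"delta_rot":[[0,0,0],[0,0,0],[0,0,0],[0,0,0],[0,0,0],[0,0,0],[0,0,0],[0,0,0]]}' 0 10; python3 -c "
from h import *
go(.57,.145,.096,27)
crop(ctrl.get_image('side'),335,155,60,6,f'pics/m3side.png')
"
```

```text
time: 9.15
position: [0.5703, 0.1451, 0.0836]
tool_rot: [3.055, 0.731, 0.0]
ft_force: [0.0, -0.1, 1.3]
grip_width: 0.566
time: 9.95
position: [0.5702, 0.1452, 0.0835]
tool_rot: [3.055, 0.731, -0.0]
ft_force: [-0.8, 0.9, 0.0]
grip_width: 0.808
time: 10.75
position: [0.5702, 0.145, 0.1536]
tool_rot: [3.055, 0.731, 0.0]
ft_force: [-0.2, 0.3, -0.1]
grip_width: 0.806
time: 11.55
position: [0.5703, 0.1452, 0.1535]
tool_rot: [3.055, 0.731, -0.0]
ft_force: [-0.3, 0.3, 0.4]
grip_width: 0.162
t 11.55 p [0.5703 0.1452 0.1535] yaw 26.9 zax [ 0. -0. -1.] F [-0.3  0.3  0.4] g 14.1 mm
tool cm [-0.03  0.    5.75]
rot [ 0.     0.    -0.001]
```

View pics/m3side.png

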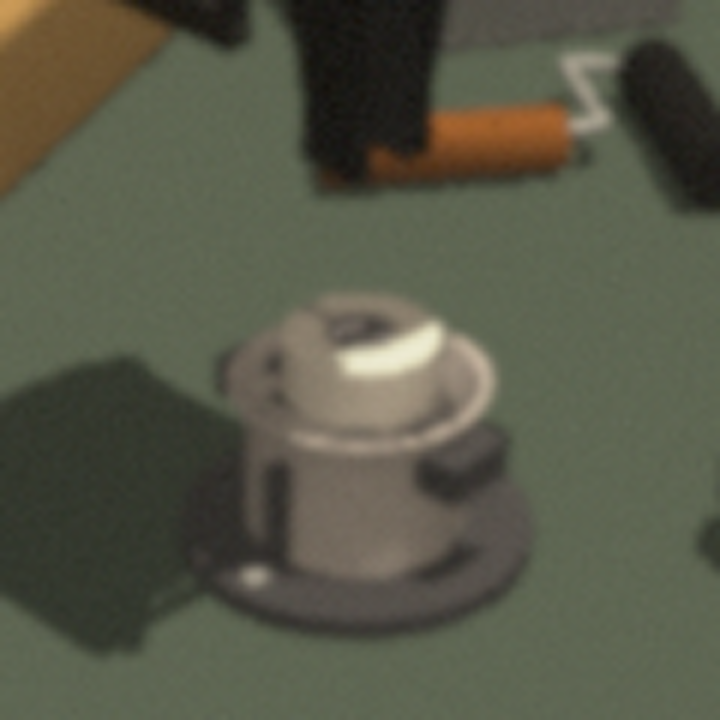

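The core stands flat and centred on the follower (side crop: core x 283–445, rim x 222–495). I'll lower the shut fingers to just above it.

```bash
python3 -m crank '{"dp":[[0,0,0],[0,0,1],[0,0,1.5],[0,0,1.4],[0,0,1],[0,0,0.4],[0,0,0],[0,0,0]],"delta_rot":[[0,0,0],[0,0,0],[0,0,0],[0,0,0],[0,0,0],[0,0,0],[0,0,0],[0,0,0]]}';  python3 -c "
from h import *
go(.57,.145,.058,27)
crop(ctrl.get_image('side'),335,155,60,6,f'pics/m4side.png')
"
```

```text
time: 12.4
position: [0.5705, 0.1454, 0.1008]
tool_rot: [-3.055, -0.732, -0.001]
ft_force: [-0.1, 0.7, -0.1]
grip_width: 0.009
t 12.4 p [0.5705 0.1454 0.1008] yaw 26.9 zax [ 0.  0. -1.] F [-0.1  0.7 -0.1] g 0.8 mm
tool cm [-0.06  0.01  4.28]
rot [ 0.    -0.001 -0.001]
```

View pics/m4side.png

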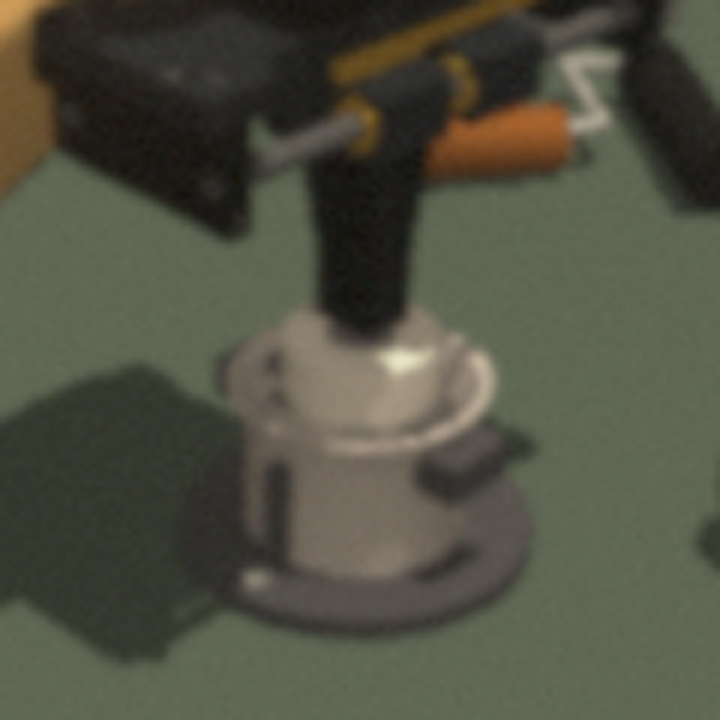

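The fingers are shut and over the core's middle. Now I'll push in two stages.

```bash
python3 -m crank '{"dp":[[0,0,0.3],[0,0,0.3],[0,0,0.3],[0,0,0.4],[0,0,0.4],[0,0,0.4],[0,0,0],[0,0,0]],"delta_rot":[[0,0,0],[0,0,0],[0,0,0],[0,0,0],[0,0,0],[0,0,0],[0,0,0],[0,0,0]]}';  python3 -c "
from h import *
go(.57,.145,.058,27)
crop(ctrl.get_image('side'),335,155,60,6,f'pics/m5side.png')
"
```

```text
time: 13.25
position: [0.5704, 0.1453, 0.0794]
tool_rot: [-3.055, -0.732, -0.001]
ft_force: [1.0, -0.2, 2.1]
grip_width: 0.007
t 13.25 p [0.5704 0.1453 0.0794] yaw 26.9 zax [ 0.  0. -1.] F [ 1.  -0.2  2.1] g 0.6 mm
tool cm [-0.05  0.    2.14]
rot [-0.    -0.    -0.001]
```

View pics/m5side.png

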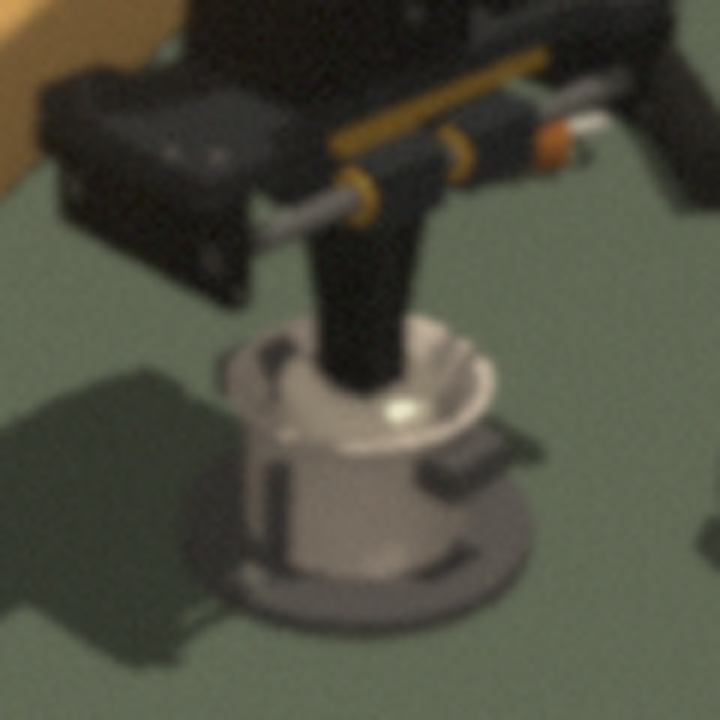

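The core stays level and the force is low, so I'll continue to about 21 mm below the rim.

```bash
python3 -m crank '{"dp":[[0,0,0.3],[0,0,0.3],[0,0,0.3],[0,0,0.3],[0,0,0.3],[0,0,0.3],[0,0,0.3],[0,0,0]],"delta_rot":[[0,0,0],[0,0,0],[0,0,0],[0,0,0],[0,0,0],[0,0,0],[0,0,0],[0,0,0]]}';  python3 -c "
from h import *
go(.57,.145,.058,27)
crop(ctrl.get_image('side'),335,155,60,6,f'pics/m6side.png')
"
```

```text
time: 14.1
position: [0.5702, 0.1452, 0.0581]
tool_rot: [-3.055, -0.732, 0.0]
ft_force: [1.2, 0.8, 4.3]
grip_width: 0.005
t 14.1 p [0.5702 0.1452 0.0581] yaw 26.9 zax [-0.  0. -1.] F [1.2 0.8 4.3] g 0.5 mm
tool cm [-0.03  0.01  0.01]
rot [-0.     0.    -0.001]
```

View pics/m6side.png

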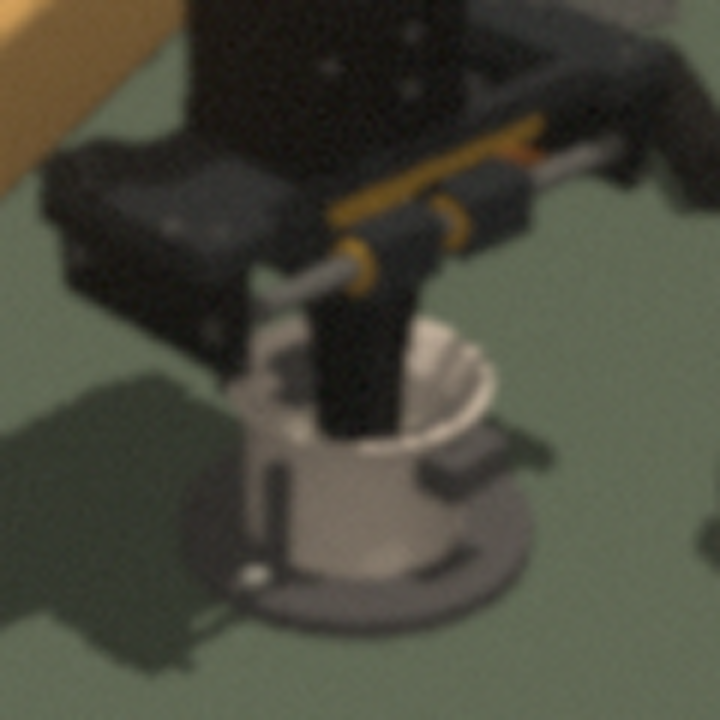

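Depth is 21 mm and the force is spring-only, so the catches should be over it. I'll add 0.5 mm, then rise and look.

```bash
python3 -m crank '{"dp":[[0,0,0.06],[0,0,0],[0,0,0],[0,0,-0.2],[0,0,-0.4],[0,0,-1],[0,0,-2],[0,0,-2.5]],"delta_rot":[[0,0,0],[0,0,0],[0,0,0],[0,0,0],[0,0,0],[0,0,0],[0,0,0],[0,0,0]]}'; python3 -m crank '{"dp":[[0,0,-3],[0,0,-3],[0,0,-2],[0,3,0],[0,4,0],[0,4,0],[0,4,0],[0,2,0]],"delta_rot":[[0,0,0],[0,0,0],[0,0,0],[0,0,0],[0,0,0],[0,0,0],[0,0,0],[0,0,0]]}';  python3 -c "
from h import *
go(.57,.145,.058,27)
a=[cv2.resize(ctrl.get_image(n)[v-50:v+50,u-50:u+50],None,fx=4,fy=4,interpolation=2) for n,u,v in(('top',215,205),('side',335,160))]
cv2.imwrite('pics/f.png',np.hstack(a))
"
```

```text
time: 14.95
position: [0.5686, 0.1445, 0.1184]
tool_rot: [3.055, 0.732, -0.007]
ft_force: [0.5, -0.6, 0.6]
grip_width: 0.004
time: 15.75
position: [0.6476, -0.0115, 0.1983]
tool_rot: [3.056, 0.723, -0.003]
ft_force: [-0.6, -1.2, -0.0]
grip_width: 0.007
t 15.75 p [ 0.6476 -0.0115  0.1983] yaw 26.6 zax [-0.002 -0.002 -1.   ] F [-0.6 -1.2 -0. ] g 0.6 mm
tool cm [  0.11 -17.49  14.01]
rot [ 0.001  0.002 -0.006]
```

View pics/f.png

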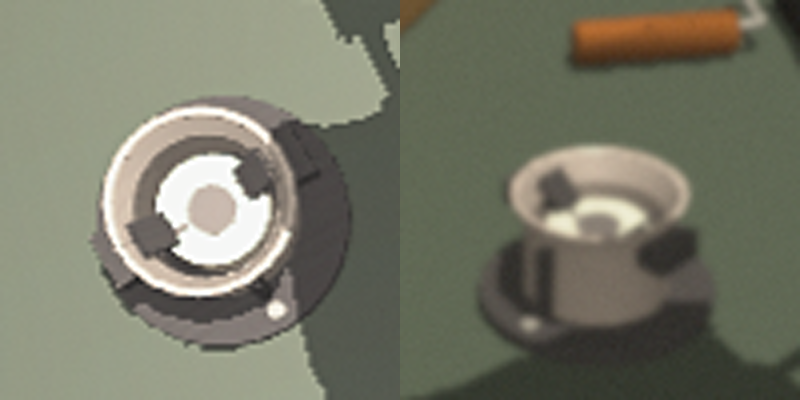

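Both catches lie over the core (top crop (150,235) and (253,178)). The core is level and centred at top pixel (218,207), against about (217,207) expected. I'll let the arm settle and hand in.

```bash
python3 -m crank '{"dp":[[0,0,0],[0,0,0],[0,0,0],[0,0,0],[0,0,0],[0,0,0],[0,0,0],[0,0,0]],"delta_rot":[[0,0,0],[0,0,0],[0,0,0],[0,0,0],[0,0,0],[0,0,0],[0,0,0],[0,0,0]]}'; python3 -c "
from h import *
print(proj('top',[.57,.145,.043]))
print(ctrl.close_job())"
```

```text
time: 16.65
position: [0.6472, -0.0064, 0.1989]
tool_rot: [3.055, 0.731, -0.0]
ft_force: [1.0, 0.5, -0.6]
grip_width: 0.008
[217.31358374 206.89577056]
the job is handed in; nothing more can be done
None
```

The 50 mm white core is loaded and held flat under both catches; I handed the job in at about 16.7 s of the 42 s allowed.

I gripped the core by its upper 12 mm and set it on the follower. Then I pushed its top middle with shut fingers to about 21 mm below the rim. The wrist force read about 4 N at the end of the push, but it was read only after each push step, so I did not see its peak.

The last pictures, from both cameras, show the two catches over the core and the core level. Its centre is within 1 px (about 1–2 mm) of the tube axis. The arm was clear of everything, and no check disagreed. I could not read the follower joint directly, so how far it is pushed down is inferred from the catches lying over the core.

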